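# Close up a refilled marker: lock the nib, snap the cap home and hold it down

### The job

The blue marker in the wooden block has just been refilled: twist its black nib collar clockwise (seen from above) until it clicks into its lock, then take the blue cap from the desk, put it over the nib without knocking the nib, and press it down past its click until it is fully home on the collar. Finish with the gripper still on the cap and firmly pressing it down; do not let go. Leave the orange cap and everything else on the desk as they are.

Things in the scene. Friction and masses are not known exactly. Their poses are not given: they have to be found in the camera images.
- collar (a joint): angle of the black nib collar, rad, growing clockwise seen from above; 0 = unlocked, starts at 0 to 0.25; locked from 1.15 to its stop at 1.20, its long side then in line with the square barrel. Friction 0.03 N m; from 0.45 a sprung detent resists with up to about 0.2 N m (near 0.6), easing to none near 0.85, then it draws the collar on to 1.15; let go short of 0.8 the collar springs back
- collar_grip (a point): centre of the black nib collar of the blue marker, a rounded block 40 mm (x) by 28 mm (y) and 22 mm high (z up), 86 mm above the desk; turns with the collar: its x runs along the long side, its y across the two ribbed flats to be gripped. It sits on the 40 mm square barrel, whose top is 75 mm above the desk
- shoulder (a point): centre of the collar's flat top face, 97 mm above the desk, on the marker's upright axis; same axes as collar_grip. The rim of the fully home cap rests on this face
- stem_top (a point): top of the white stem that stands on the collar, 22 mm above shoulder: 20 mm across, bevelled to 14 mm over its top 5 mm; the nib stands on it. Four sprung round snap bumps sit round the stem 8 mm above shoulder, 26.4 mm across them
- nib: blue felt nib on top of the stem, 12 mm across and 12 mm high; origin at the centre of its underside, 22 mm above shoulder, on the marker's axis. Fragile: neither cap nor fingers may press on it
- rack: fixed beech block, 92 (x) by 272 (y) by 55 mm high; origin at the centre of its underside. Three markers with 40 mm square white barrels stand in it: the blue one at y = -85 mm, an open orange one (81 mm high) at y = 0, a closed green one (145 mm high) at y = 85 mm; and two pencils, 165 mm high, at x = -34 and 34, y = 42.5 mm. It carries the collar
- cap_blue_center (a point): centre (half-way up) of the loose blue marker cap, 30 mm across, 48 mm high, about 20 g, standing on the desk mouth down, closed end up (z up); stiff wall, can be gripped all round. Inside 26.6 mm across and 44 mm deep; a lip at the mouth, 23 mm across and 4 mm high, snaps over the bumps of the stem
- cap_blue_mouth (a point): centre of the blue cap's open rim, on its axis, 24 mm below its centre; z to the closed end. When pressed on, its lip meets the bumps with the mouth 12 mm above shoulder; the push rises to about 8 to 10 N at 9 mm, drops to almost none by 6 mm, and from 4 mm on the cap draws itself down onto the collar; any push beyond bears on the collar
- cap_orange_center (a point): centre of the loose orange cap, same size as the blue one, standing the same way; it belongs to the orange marker and stays where it is
- notebook: open spiral notebook, 214 x 312 x 11 mm, white pages with two notes on them; origin at the centre of its underside
- notes_yellow: pad of yellow sticky notes, 76 x 76 x 18 mm; origin at the centre of its underside
- notes_pink: pad of pink sticky notes, 76 x 76 x 12 mm; origin at the centre of its underside
- pencil_red: natural-wood colouring pencil with red lead lying on the desk, 168 mm long, 7.5 mm thick, along its x axis; origin at the middle of its underside
- pencil_green: natural-wood colouring pencil with green lead lying on the desk, 168 mm long, 7.5 mm thick, along its x axis; origin at the middle of its underside
- eraser: white eraser with blue sleeve, 24 x 48 x 12 mm; origin at the centre of its underside
- pencil_cup: white cup full of pencils, 80 mm across, 95 mm high (pencils to 175 mm); origin at the centre of its underside

How it is judged (in metres and radians):
On the way, in this order (a step that is already met when the one before it is completed fails the run):
1. the nib collar is turned clockwise past its click, into its lock (over 1.05 rad) (value of joint collar above 1.05 rad), for 0.2 s.
2. the blue cap is snapped on, its rim on the collar (within 2 mm, upright, within 4 mm of the axis) (z of cap_blue_mouth in the frame of shoulder between -0.002 and 0.002 m and horizontal distance between cap_blue_mouth and shoulder below 0.004 m and angle between cap_blue_mouth's own z axis and vertical below 0.06 rad), for 0.2 s.
At the end, for the whole second after the job is handed in: The collar is locked (over 1.05 rad); the blue cap's rim is on the collar's top face within 2 mm in height and 4 mm sideways and the cap is upright within 0.06 rad; the fingers still hold or press the cap (over 2 N) and it bears down on the marker with over 4 N, at rest (all of step 2 and value of joint collar above 1.05 rad and contact force between cap_blue and rack above 4 N and contact force between the fingers and cap_blue above 2 N and linear speed of cap_blue below 0.01 m/s); the arm keeps its last pose, push and grip.
It fails at once if the nib was knocked or pressed (over 1.5 N) (contact force between nib and anything else above 1.5 N).
It fails at once if the orange cap was moved (over 20 mm) (distance of cap_orange_center from where it was at the start of the episode above 0.02 m).
It fails at once if something else on the desk was moved (over 30 mm) (distance of any of notebook, notes_yellow, notes_pink, pencil_red, pencil_green, eraser, pencil_cup from where it was at the start of the episode above 0.03 m).
It also fails if it takes over 61 s, if anything falls off the work surface, if the arm or the gripper's body presses on something with over 40 N, if the wrist force passes 120 N, or if a joint passes its speed limit or range.

### The arm

A 7-joint arm with a two-finger parallel gripper is mounted at the origin on the work surface. World frame = base frame: x ahead of the robot, y to its left, z up, the work surface at z = 0. Lengths are in mm, angles in rad, forces in N, time in s.
With the tool pointing down it reaches from about 400 to 875 mm from the base axis. Payload 4.4 kg.
Tool frame: the origin (TCP) lies at the very end of the fingers, on their centre line; the grasp point (between the pads) lies 19 mm behind it; z points along the fingers, x is the direction in which the jaws open and shut, and the axes are right-handed (so a half turn about z gives the same grasp; the last joint's range is limited). The gripper opens to 85 mm and grips with 20 to 120 N. Pads are 22 mm wide; open, the fingers measure 114 mm over their backs; the gripper's body (76 mm by 85 mm) begins 54 mm behind the grasp point. The pads swing forward as they close: fully open they stand 13 mm farther back than shut.
Start: joints at [1.174, 0.628, 0.038, 1.517, -0.027, 0.996, -0.02], TCP at [211.148, -614.764, 210.913] pointing down, gripper open.
Joint ranges: [-3.06, 3.06], [-0.37, 2.12], [-1.25, 1.32], [0.18, 2.47], [-1.1, 4.24], [0.23, 1.98], [-2.94, 2.94]. Speed limits (rad/s): [2.57, 2.57, 3.14, 3.14, 3.14, 3.14, 3.14].

### API

Orientations are given as [roll, pitch, yaw] about the fixed x, y, z axes, in that order (R = Rz(yaw) Ry(pitch) Rx(roll)).
In Python, from cell import telemetry, get_image, get_calibration, ctrl gives the robot as it stands. The module is installed in compiled form; this text tells all that it offers.
- The arm moves only by the tool arm_command, never from a script. Its arguments are lists of equal length, an entry for each row: "rot": the turn, a rotation vector about the world's x, y, z in degrees, a list of three; "slide": the shift along the world's x, y, z in mm, a list of three; "gripper": the finger opening in mm, from 0 to 85.4. A call has 1 to 5 rows; each row shifts and turns the pose as measured when the row begins; what a row does not reach is not made up. A row lasts 1/12 s, in which the tool goes at most 41.7 mm and 7.16 degrees, less where a joint would pass 70% of its speed; a pose out of reach is approached as far as the arm can. A call with a gripper value outside its range is refused whole. The fingers move at their own pace and stop on an object; the grip force is fixed at half the most. Time passes only in rows, so rows that do not move let the fingers close. It gives the time, the measured TCP pose, the force and the opening at its end, in the units of the state.
- telemetry.read_state(): the state, without advancing time (a new reading comes with each control period).
- get_image(name): name is "scene" or "top" or "wrist"; returns (picture, depth): 480x640x3 uint8, red, green, blue; 480x640 float32, mm along the optical axis (not along the pixel's ray), 0 where there is no reading.
- get_calibration(name): a dict with "fx", "fy", "cx", "cy" (pixels), "xyz" and "attitude" of the camera in the world. Camera axes: x right, y up, looking along -z (the intrinsics and any distortion apply to the point x, -y, -z); pixel columns grow to the right and rows downward; lengths in mm; the calibration is good to about 2 mm. The wrist camera is an equidistant fisheye: a pixel r from the principal point sees the ray r / f radians off the axis. A picture is of the moment at which its call begins: read the wrist's pose just before it. get_calibration takes no time and is no camera call; for the wrist camera it gives the pose at the moment of the call.
- ctrl.finish_job(): hands the job in, once; it reports no verdict.
The state is a dict: "clock": time; "qpos": joint angles; "qd": joint speeds; "tau": joint torques, N m; "eef_pos": TCP position; "tool_rot": TCP orientation; "force": force on the tool from outside, world axes, zero at the start; "torque": the same for the moment, N m; "width": finger opening in mm.
Only numpy, scipy, OpenCV 4.12 (cv2) and the standard library are available. Lean on these libraries where they do the work, as an engineer would, in place of code of your own. Each camera call takes 0.05 s, during which the arm holds its last target.

## Working session

There is one attempt and no reset: what is moved stays moved. The work goes in short steps, Python scripts to look and compute and a tool call to move; the robot and the scene stay as the last step left them, time stands still between calls to the robot, and variables do not carry over. Pictures are saved under pics/ and viewed, and the job is handed in when it is done.

Besides the shell and the picture viewer there is one more tool, called after "Request:" by a JSON object that holds its "api" and its "payload", one argument or row to a line. arm_command: Moves the arm, as the interface text tells. Its arguments: {"type":"object","properties":{"rot":{"type":"array"},"slide":{"type":"array"},"gripper":{"type":"array"}},"required":["rot","slide","gripper"]}

```bash
mkdir -p pics; python3 - <<'E'
from cell import telemetry,get_image,get_calibration
import cv2,numpy as np
s=telemetry.read_state();print(s)
for n in ["scene","top","wrist"]:
    print(n,get_calibration(n))
    p,d=get_image(n);cv2.imwrite(f"pics/{n}0.png",p[:,:,::-1]);np.savez(f"pics/{n}0.npz",p=p,d=d)
    print((d>0).mean(),d.min(),d.max())
E
```

```text
{'clock': 0.0, 'qpos': array([ 1.17421725,  0.62934746,  0.03841839,  1.51838576, -0.02699877,
        0.99629862, -0.01999966]), 'qd': array([-0.00059139, -0.00140485, -0.00110234, -0.00041025,  0.00030314,
        0.00125206, -0.00111684]), 'tau': array([-5.64154307e-04, -5.63392532e+01,  1.22614145e+00, -1.93446708e+01,
        1.10221416e-02,  1.05911450e-02, -3.52813356e-05]), 'eef_pos': array([ 210.92710865, -614.11128138,  209.98215782]), 'tool_rot': array([ 3.14157960e+00,  1.92188712e-03, -1.23999759e+00]), 'force': array([-0.09191603,  0.3547557 ,  0.51408369]), 'torque': array([ 0.012247  ,  0.00936952, -0.00351089]), 'width': 85.33919967124966}
scene {'fx': 441.2351455687673, 'fy': 441.2351455687673, 'cx': 316.99523587394873, 'cy': 232.84168307036248, 'xyz': array([1144.33229047,  875.5616034 ,  905.16475168]), 'attitude': array([ 0.87713057, -0.00836426,  2.48483509])}
0.9943880208333333 0.0 3999.8616
top {'fx': 559.2220137185454, 'fy': 559.2220137185454, 'cx': 321.3237952772947, 'cy': 245.97611442954974, 'xyz': array([ 288.07767842,   93.0834377 , 1303.15556503]), 'attitude': array([ 0.22820714,  0.00484673, -1.60818057])}
0.9960091145833333 0.0 2384.8557
wrist {'fx': 371.64829954431775, 'fy': 371.64829954431775, 'cx': 317.05963403430655, 'cy': 236.4274203931246, 'xyz': array([ 280.26445354, -590.20017747,  373.25178558]), 'attitude': array([-2.95003124e-01,  9.01061155e-04, -1.23921133e+00])}
0.9934212239583333 0.0 1613.9275
```

View pics/scene0.png

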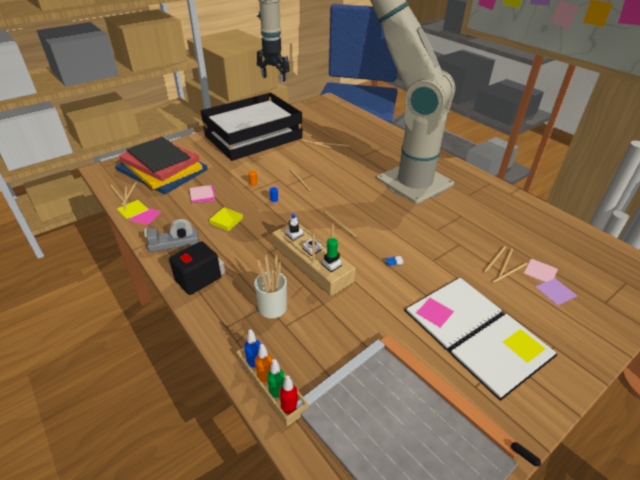

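View pics/top0.png

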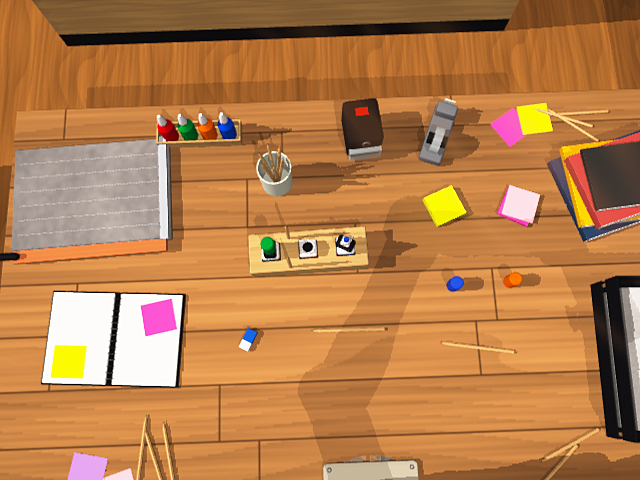

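View pics/wrist0.png

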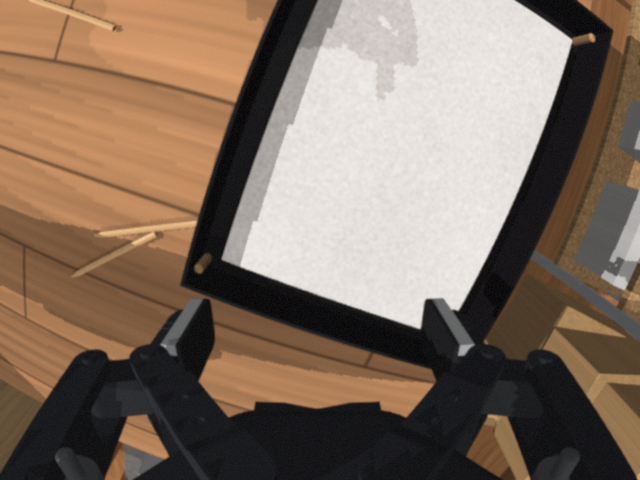

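```bash
cat > h.py <<'E'
import numpy as np,cv2
from scipy.spatial.transform import Rotation as R
def Rm(a): return R.from_euler('xyz',a).as_matrix()
def ray(c,u,v,fish=False):
    u=np.asarray(u,float);v=np.asarray(v,float)
    x=(u-c['cx'])/c['fx'];y=(v-c['cy'])/c['fy']
    if fish:
        r=np.hypot(x,y)+1e-12;d=np.stack([np.sin(r)*x/r,-np.sin(r)*y/r,-np.cos(r)],-1)
    else: d=np.stack([x,-y,-np.ones_like(x)],-1)
    return d@Rm(c['attitude']).T
def plane(c,u,v,z,fish=False):
    d=ray(c,u,v,fish);t=(z-c['xyz'][2])/d[...,2]
    return c['xyz']+d*np.asarray(t)[...,None]
def dpt(c,u,v,dep,fish=False):
    d=ray(c,u,v,fish)
    k=(d@Rm(c['attitude'])[:,2])
    return c['xyz']+d*(np.asarray(dep)/-k)[...,None]
def proj(c,P,fish=False):
    q=(np.asarray(P,float)-c['xyz'])@Rm(c['attitude'])
    a=np.array([q[...,0],-q[...,1]]);z=-q[...,2]
    if fish:
        r=np.hypot(a[0],a[1]);th=np.arctan2(r,z);a=a/(r+1e-12)*th
    else: a=a/z
    return np.stack([c['cx']+c['fx']*a[0],c['cy']+c['fy']*a[1]],-1)
E
python3 - <<'E'
from h import *
from cell import get_calibration
c=get_calibration("top");z=np.load("pics/top0.npz");p,d=z['p'],z['d']
hsv=cv2.cvtColor(p,cv2.COLOR_RGB2HSV)
vv,uu=np.mgrid[:480,:640]
P=dpt(c,uu,vv,d)
for nm,lo,hi,reg in [("blue",(105,150,60),(130,255,255),(430,265,480,300)),("orange",(5,210,150),(18,255,255),(495,265,530,295)),("nib",(105,100,60),(130,255,255),(330,225,365,260))]:
    m=cv2.inRange(hsv,lo,hi)>0
    x0,y0,x1,y1=reg;k=np.zeros_like(m);k[y0:y1,x0:x1]=1;m&=k
    q=P[m];print(nm,m.sum(),uu[m].mean(),vv[m].mean(),np.percentile(q,[5,50,95],axis=0).round(0).tolist())
    t=m&(P[...,2]>q[:,2].max()-6);print(' top',P[t].mean(0).round(1),t.sum(),(P[t].min(0)+P[t].max(0))/2)
# rack: top plane pixels at z~55
m=(abs(P[...,2]-55)<6)&(uu>235)&(uu<385)&(vv>210)&(vv<285)
pts=P[m][:,:2].astype(np.float32);print("rack",cv2.minAreaRect(pts),m.sum())
cv2.imwrite("pics/topc.png",cv2.resize(p[215:300,240:380,::-1],None,fx=5,fy=5,interpolation=cv2.INTER_CUBIC))
# desk height
print(np.median(P[300:315,560:585,2]),np.median(P[300:320,420:440,2]))
E
```

```text
blue 178 454.53932584269666 283.47752808988764 [[471.0, -225.0, 10.0], [482.0, -211.0, 46.0], [493.0, -202.0, 52.0]]
 top [ 484.  -213.9   50.3] 62 [ 483.97091512 -213.9514178    51.32766424]
orange 221 512.5837104072398 279.5475113122172 [[475.0, -361.0, 3.0], [486.0, -345.0, 45.0], [498.0, -335.0, 52.0]]
 top [ 288.1   93.1 1303.2] 3 [ 288.07767842   93.0834377  1303.15556503]
nib 27 345.5925925925926 241.88888888888889 [[556.0, 29.0, 55.0], [573.0, 35.0, 129.0], [578.0, 46.0, 133.0]]
 top [574.8  34.6 130.9] 15 [575.0847409   34.7301292  131.46730006]
rack ((572.6268920898438, 119.33468627929688), (93.08849334716797, 271.71697998046875), 2.2047054767608643) 3466
0.6203853468139187 0.7538422778125096
```

View pics/topc.png

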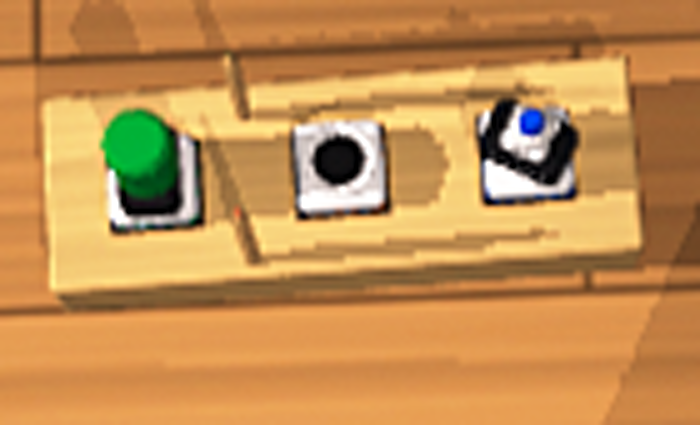

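Request:
{"api": "arm_command", "payload": {
  "rot": [
    [0,0,0],
    [0,0,6],
    [0,0,6],
    [0,0,6],
    [0,0,6]
  ],
  "slide": [
    [0,0,30],
    [20,35,6],
    [20,35,6],
    [20,35,6],
    [20,35,6]
  ],
  "gripper": [85,85,85,85,85]
}}

```text
clock: 0.57
eef_pos: [282.4, -478.4, 261.2]
tool_rot: [3.132, 0.005, -0.822]
force: [1.7, -0.3, -0.7]
width: 84.8
```

Request:
{"api": "arm_command", "payload": {
  "rot": [
    [0,0,6],
    [0,0,6],
    [0,0,6],
    [0,0,4],
    [0,0,2]
  ],
  "slide": [
    [20,35,0],
    [20,35,0],
    [20,35,0],
    [20,35,0],
    [20,35,0]
  ],
  "gripper": [85,85,85,85,85]
}}

```text
clock: 0.98
eef_pos: [384.3, -296.3, 262.8]
tool_rot: [3.131, 0.001, -0.381]
force: [0.5, -0.3, -0.4]
width: 85.2
```

Request:
{"api": "arm_command", "payload": {
  "rot": [
    [0,0,0],
    [0,0,0],
    [0,0,0],
    [0,0,0],
    [0,0,0]
  ],
  "slide": [
    [20,35,0],
    [20,35,0],
    [20,35,0],
    [20,35,0],
    [20,35,0]
  ],
  "gripper": [85,85,85,85,85]
}}

```text
clock: 1.4
eef_pos: [485.2, -114.1, 263.1]
tool_rot: [3.13, 0.001, -0.38]
force: [0.8, -0.6, -0.6]
width: 84.8
```

Correct the slight roll (3.130 → π: +0.6° about x) at the same time.

Request:
{"api": "arm_command", "payload": {
  "rot": [
    [0.6,0,0],
    [0,0,0],
    [0,0,0],
    [0,0,0],
    [0,0,0]
  ],
  "slide": [
    [23,34,0],
    [23,34,0],
    [22,34,0],
    [16,34,-10],
    [6,13,-10]
  ],
  "gripper": [85,85,85,85,85]
}}

```text
clock: 1.82
eef_pos: [579.2, 47.0, 244.2]
tool_rot: [-3.138, 0.002, -0.375]
force: [-0.1, 0.3, -0.2]
width: 84.8
```

```bash
cat > snap.py <<'E'
import sys
from h import *
from cell import telemetry,get_image,get_calibration
def snap(n,tag):
    s=telemetry.read_state();c=get_calibration(n)
    p,d=get_image(n);cv2.imwrite(f"pics/{n}{tag}.png",p[:,:,::-1]);np.savez(f"pics/{n}{tag}.npz",p=p,d=d,c=np.array(c,dtype=object),s=np.array(s,dtype=object))
    print(n,s['clock'],s['eef_pos'].round(1),s['tool_rot'].round(4),s['force'].round(1),round(s['width'],1))
def load(n,tag):
    z=np.load(f"pics/{n}{tag}.npz",allow_pickle=True);return z['p'],z['d'],z['c'].item(),z['s'].item()
if __name__=="__main__":
    for n in sys.argv[2:]: snap(n,sys.argv[1])
E
python3 snap.py 1 wrist
```

```text
wrist 1.8167 [579.2  47.  244.2] [-3.1377e+00  1.6000e-03 -3.7450e-01] [-0.1  0.3 -0.2] 84.8
```

View pics/wrist1.png

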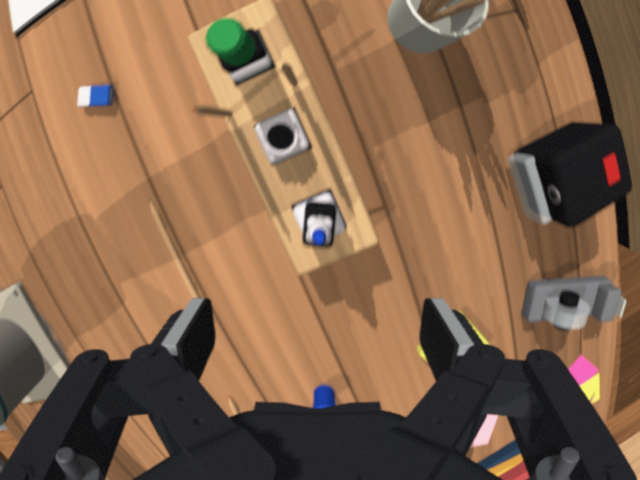

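```bash
cat > meas.py <<'E'
import sys
from snap import *
tag=sys.argv[1];u0,v0,u1,v1=map(int,sys.argv[2:6])
p,d,c,s=load("wrist",tag)
vv,uu=np.mgrid[:480,:640];P=dpt(c,uu,vv,d,True)
hsv=cv2.cvtColor(p,cv2.COLOR_RGB2HSV)
reg=(uu>=u0)&(uu<u1)&(vv>=v0)&(vv<v1)
# depth validity check
m=reg&(abs(P[...,2]-97)<4)&(hsv[...,2]<90)
print("collar n",m.sum());
r=cv2.minAreaRect(P[m][:,:2].astype(np.float32));print(r)
b=cv2.boxPoints(r);e=b[1]-b[0];f=b[2]-b[1];e=e if np.hypot(*e)>np.hypot(*f) else f
print("long yaw deg",np.degrees(np.arctan2(e[1],e[0]))%180)
n=reg&(hsv[...,0]>105)&(hsv[...,0]<130)&(hsv[...,1]>120)&(P[...,2]>100)
q=P[n];t=q[q[:,2]>q[:,2].max()-4];print("nib n",n.sum(),"top",t.mean(0),q[:,2].max(),cv2.minEnclosingCircle(t[:,:2].astype(np.float32)))
# ray check, nib silhouette
w=reg&(abs(P[...,2]-75)<4)&(hsv[...,2]>120);
if w.sum()>20: print("barrel",cv2.minAreaRect(P[w|m][:,:2].astype(np.float32)))
cv2.imwrite(f"pics/crop{tag}.png",cv2.resize(p[v0:v1,u0:u1,::-1],None,fx=5,fy=5,interpolation=cv2.INTER_CUBIC))
E
python3 meas.py 1 280 175 370 260; python3 - <<'E'
import sys; sys.path.insert(0,'.')
import os; os.chdir('.')
from snap import *
p,d,c,s=load("wrist","1")
vv,uu=np.mgrid[:480,:640];P=dpt(c,uu,vv,d,True)
m=(abs(P[...,2]-55)<4)&(uu>185)&(uu<385)&(vv<285)
print(cv2.minAreaRect(P[m][:,:2].astype(np.float32)))
E
```

```text
collar n 419
((576.0557861328125, 36.30723571777344), (35.2966194152832, 26.758665084838867), 62.98078155517578)
long yaw deg 62.980732
nib n 155 top [574.85708541  35.28356174 130.81691642] 132.7766133155668 ((574.7334594726562, 35.09820556640625), 4.567666530609131)
barrel ((574.5245971679688, 36.134857177734375), (39.484092712402344, 41.0045280456543), 87.37448120117188)
((571.4099731445312, 118.84307861328125), (92.81270599365234, 272.330810546875), 2.197580337524414)
```

View pics/crop1.png

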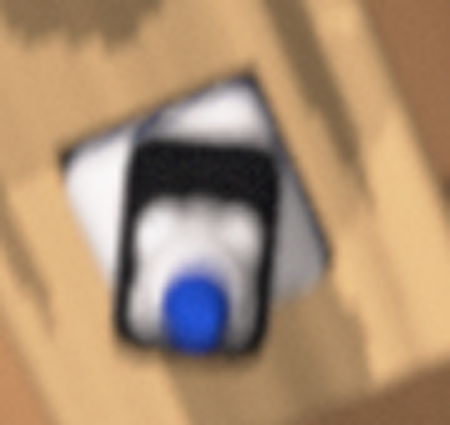

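Request:
{"api": "arm_command", "payload": {
  "rot": [
    [-0.2,0,-5],
    [0,0,0],
    [0,0,0],
    [0,0,0],
    [0,0,0]
  ],
  "slide": [
    [-4,-12,0],
    [0,0,-30],
    [0,0,-30],
    [0,0,-15],
    [0,0,0]
  ],
  "gripper": [60,55,55,55,55]
}}

```text
clock: 2.28
eef_pos: [574.4, 39.2, 163.5]
tool_rot: [-3.141, 0.003, -0.457]
force: [-0.1, 0.0, 0.4]
width: 55.4
```

```bash
python3 snap.py 2 wrist
```

```text
wrist 2.2833 [574.4  39.2 163.5] [-3.1408  0.0033 -0.4571] [-0.1  0.   0.4] 55.4
```

View pics/wrist2.png

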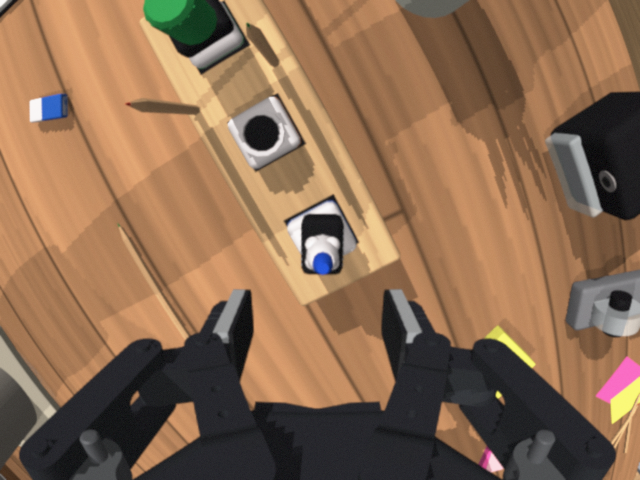

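```bash
python3 meas.py 2 275 185 375 285; python3 - <<'E'
from snap import *
p,d,c,s=load("wrist","2")
print(proj(c,s['eef_pos'],True),proj(c,[575,35,131],True))
R0=Rm(s['tool_rot'])
vv,uu=np.mgrid[:480,:640];P=(dpt(c,uu,vv,d,True)-s['eef_pos'])@R0
for u,v in [(240,300),(235,320),(395,300),(400,320),(248,295),(387,295),(225,300),(410,300)]:print(u,v,P[v,u].round(1),p[v,u])
E
```

```text
collar n 1027
((575.2531127929688, 35.17539978027344), (38.42456817626953, 26.81003189086914), 63.36648941040039)
long yaw deg 63.366413
nib n 320 top [606.63507224 105.54256371 326.75163299] 326.75163298661965 ((606.6350708007812, 105.54256439208984), 9.999999747378752e-05)
barrel ((574.6925659179688, 34.89971160888672), (39.60932159423828, 43.39021682739258), 1.990903615951538)
[318.62987528 284.59980731] [322.64890792 266.53795983]
240 300 [-30.  -10.8 -38.6] [123 123 124]
235 320 [-28.8 -10.8 -54.1] [32 32 35]
395 300 [ 29.  -10.4 -37.8] [146 146 146]
400 320 [ 27.6 -10.8 -54. ] [37 37 39]
248 295 [-28.4  -8.9 -30.5] [10 11 16]
387 295 [ 26.7 -10.1 -32.8] [28 29 29]
225 300 [-37.7  -7.3 -32.2] [155 113  83]
410 300 [ 36.7  -7.2 -31.8] [105  77  59]
```

```bash
python3 - <<'E'
from snap import *
p,d,c,s=load("wrist","2")
R0=Rm(s['tool_rot'])
for z in [0,-5,-10,-20,-30]:
  print(z,[proj(c,s['eef_pos']+R0@np.array([x,y,z]),True).round(0).tolist() for x,y in [(-27.5,-11),(-27.5,11),(27.5,-11),(27.5,11)]])
vv,uu=np.mgrid[:480,:640];P=(dpt(c,uu,vv,d,True)-s['eef_pos'])@R0
for u in (242,247):
  for v in range(284,350,5):print(u,v,P[v,u].round(1),p[v,u])
E
python3 - <<'E'
import cv2
p=cv2.imread('pics/wrist2.png')[230:370,170:470];cv2.imwrite('pics/c2.png',cv2.resize(p,None,fx=2.6,fy=2.6,interpolation=cv2.INTER_CUBIC))
E
```

```text
0 [[261.0, 263.0], [263.0, 304.0], [377.0, 263.0], [374.0, 304.0]]
-5 [[259.0, 267.0], [262.0, 309.0], [378.0, 267.0], [375.0, 309.0]]
-10 [[257.0, 271.0], [260.0, 314.0], [380.0, 271.0], [377.0, 314.0]]
-20 [[254.0, 280.0], [257.0, 325.0], [384.0, 280.0], [380.0, 325.0]]
-30 [[250.0, 290.0], [254.0, 337.0], [388.0, 290.0], [384.0, 336.0]]
242 284 [-73.8  74.3 163.8] [208 150 106]
242 289 [-31.2 -10.6 -28.4] [172 144 123]
242 294 [-30.4 -10.4 -32.7] [141 141 142]
242 299 [-29.3 -11.  -38.1] [57 57 60]
242 304 [-28.7 -10.7 -41.7] [34 34 35]
242 309 [-28.2 -10.  -44.4] [15 18 17]
242 314 [-28.5  -7.6 -43.9] [18 19 16]
242 319 [-28.4  -6.2 -45.2] [19 19 20]
242 324 [-28.5  -4.3 -45.6] [18 17 20]
242 329 [-28.6  -2.4 -46.1] [20 20 22]
242 334 [-28.1  -2.  -48.9] [17 19 19]
242 339 [-28.2  -0.2 -49.5] [20 19 19]
242 344 [-28.1   1.3 -50.6] [12 10 13]
242 349 [-28.2   3.1 -51.3] [20 19 17]
247 284 [-68.6  73.6 162.5] [195 142  99]
247 289 [-29.1 -10.5 -28.2] [135  98  70]
247 294 [-28.1 -11.  -33.9] [28 26 30]
247 299 [-28.4  -8.6 -33.4] [14 16 17]
247 304 [-28.7  -6.1 -32.8] [24 21 24]
247 309 [-28.4  -5.  -34.9] [19 17 18]
247 314 [-28.4  -3.  -35.5] [20 18 20]
247 319 [-28.4  -1.3 -36.5] [16 14 17]
247 324 [-28.1  -0.3 -38.7] [18 17 19]
247 329 [-28.1   1.4 -39.6] [15 12 13]
247 334 [-28.2   3.5 -40.1] [19 18 21]
247 339 [-28.2   5.4 -40.8] [17 16 17]
247 344 [-28.5   8.  -40.4] [16 17 16]
247 349 [-28.2   8.9 -42.7] [28 24 20]
```

View pics/c2.png

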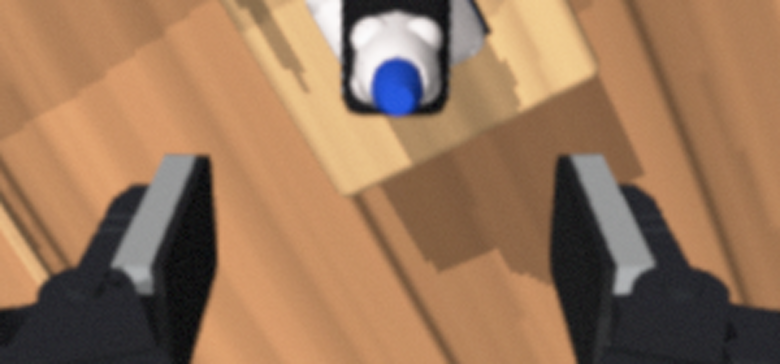

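Request:
{"api": "arm_command", "payload": {
  "rot": [
    [0,0,0],
    [0,0,0],
    [0,0,0],
    [0,0,0],
    [0,0,0]
  ],
  "slide": [
    [0,0,0],
    [0,0,0],
    [0,0,0],
    [0,0,0],
    [0,0,0]
  ],
  "gripper": [28,28,28,28,28]
}}

```text
clock: 2.75
eef_pos: [577.8, 38.5, 169.3]
tool_rot: [-3.137, -0.004, -0.459]
force: [-0.2, 0.2, 0.4]
width: 27.7
```

```bash
python3 snap.py 3 wrist;  python3 - <<'E'
from snap import *
for tag,w in (("1",85),("3",28)):
  p,d,c,s=load("wrist",tag)
  R0=Rm(s['tool_rot'])
  x=s['width']/2
  for z in [0,-10,-20,-30]:
    print(z,[proj(c,s['eef_pos']+R0@np.array([x,y,z]),True).round(0).tolist() for x,y in [(-x,-11),(-x,11),(x,-11),(x,11)]])
  vv,uu=np.mgrid[:480,:640];P=(dpt(c,uu,vv,d,True)-s['eef_pos'])@R0
  m=(abs(P[...,0])<70)&(abs(P[...,1])<13)&(P[...,2]>-60)&(P[...,2]<20)
  q=P[m];print(tag,"max tool z pts",np.sort(q[:,2])[-200::20].round(1)); t=q[q[:,2]>np.percentile(q[:,2],97)];print(t[::max(1,len(t)//6)].round(1))
  cv2.imwrite(f'pics/c{tag}.png',cv2.resize(p[220:370,150:490,::-1],None,fx=2.3,fy=2.3,interpolation=cv2.INTER_CUBIC))
E
```

```text
wrist 2.75 [577.8  38.5 169.3] [-3.137  -0.0039 -0.4588] [-0.2  0.2  0.4] 27.7
0 [[230.0, 263.0], [234.0, 304.0], [407.0, 263.0], [403.0, 304.0]]
-10 [[225.0, 271.0], [230.0, 313.0], [412.0, 271.0], [407.0, 313.0]]
-20 [[220.0, 280.0], [225.0, 324.0], [417.0, 280.0], [412.0, 324.0]]
-30 [[214.0, 289.0], [220.0, 335.0], [423.0, 289.0], [417.0, 335.0]]
1 max tool z pts [-36.7 -36.5 -36.3 -35.9 -35.6 -35.2 -34.9 -34.6 -34.3 -34. ]
[[-43.   -9.3 -35.5]
 [ 41.5  -5.9 -35. ]
 [-43.3  -3.4 -35.4]
 [ 41.9   0.3 -34.6]
 [-43.1   3.4 -34.2]
 [-43.1   6.8 -34.2]]
0 [[289.0, 263.0], [290.0, 305.0], [348.0, 263.0], [347.0, 305.0]]
-10 [[288.0, 271.0], [289.0, 314.0], [350.0, 271.0], [348.0, 314.0]]
-20 [[286.0, 280.0], [288.0, 325.0], [352.0, 280.0], [350.0, 325.0]]
-30 [[284.0, 290.0], [286.0, 337.0], [354.0, 290.0], [352.0, 337.0]]
3 max tool z pts [-26.9 -26.6 -26.3 -25.8 -25.3 -24.9 -24.3 -23.4 -22.7 -21.8]
[[-21.2 -10.8 -25.5]
 [-15.1 -10.2 -25.1]
 [ 13.5  -6.5 -22.1]
 [ 13.   -3.9 -24.3]
 [ 13.1  -0.1 -24.3]
 [ 13.2   6.4 -21.5]]
```

View pics/c3.png

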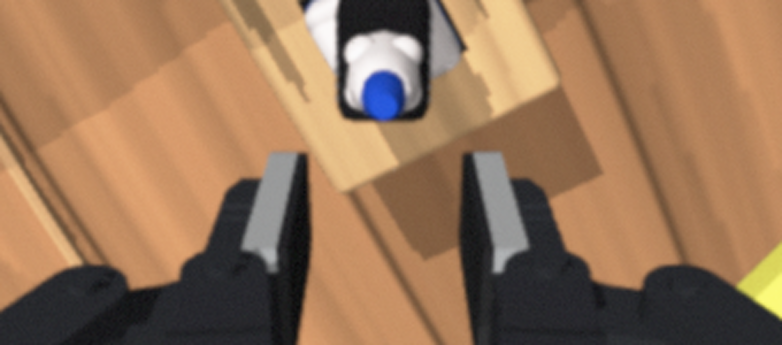

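```bash
python3 snap.py 3 scene;  python3 - <<'E'
from snap import *
p,d,c,s=load("scene","3")
vv,uu=np.mgrid[:480,:640];P=dpt(c,uu,vv,d)
e=s['eef_pos'];R0=Rm(s['tool_rot'])
Q=(P-e)@R0
m=(abs(Q[...,0])<45)&(abs(Q[...,1])<25)&(Q[...,2]>-120)&(Q[...,2]<25)
print(m.sum(),np.sort(Q[m][:,2])[::-1][:60:4].round(1), Q[m][np.argsort(-Q[m][:,2])][:40:4].round(1))
a=proj(c,e);print(a, proj(c,e-np.array([0,0,-20.])))
u,v=a.astype(int);cv2.circle(p,(u,v),1,(255,0,0),-1)
cv2.imwrite("pics/s3c.png",cv2.resize(p[v-70:v+60,u-80:u+80,::-1],None,fx=4.5,fy=4.5,interpolation=cv2.INTER_CUBIC))
E
```

```text
scene 2.8 [577.9  38.5 169.4] [-3.1369 -0.0042 -0.4587] [ 0.3 -0.5  0.4] 28.1
518 [-23.  -28.4 -30.1 -31.4 -32.1 -33.8 -34.7 -35.4 -37.  -38.  -40.  -40.8
 -41.4 -43.  -43.6] [[ 21.3  -1.4 -23. ]
 [ 19.5  -9.6 -28.4]
 [-12.3  -3.2 -30.1]
 [-14.  -10.3 -31.4]
 [-13.5   3.7 -32.1]
 [ 17.  -13.  -33.8]
 [ 26.6  -2.7 -34.7]
 [ 24.   -4.2 -35.4]
 [-20.6  -4.9 -37. ]
 [ 28.5   2.7 -38. ]]
[292.69035916 204.62828924] [292.4981625  198.83252284]
```

View pics/s3c.png

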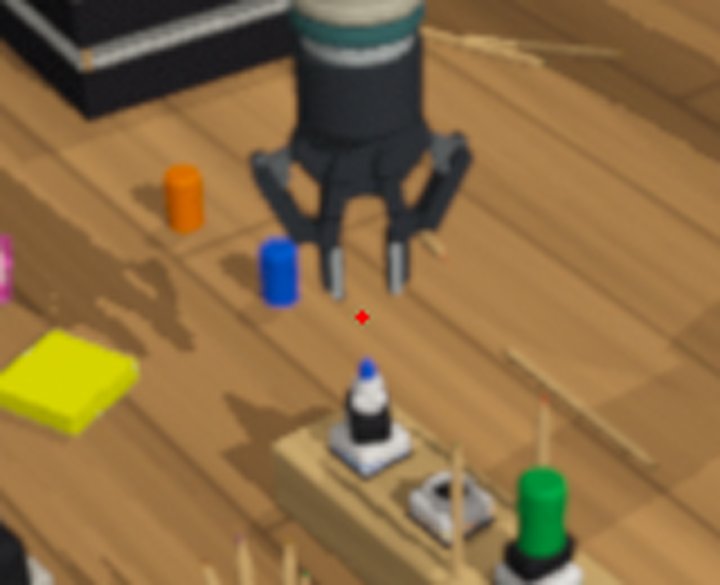

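```bash
python3 - <<'E'
from snap import *
for cam,tag in (("wrist","3"),("scene","3"),("top","0")):
  if cam=="top":
    continue
  p,d,c,s=load(cam,tag)
  vv,uu=np.mgrid[:480,:640];P=dpt(c,uu,vv,d,cam=="wrist")
  Q=(P-s['eef_pos'])@Rm(s['tool_rot'])
  print(cam)
  if cam=="wrist":
    for u,v in [(318,410),(318,430),(318,450),(318,470),(270,410),(360,410),(300,405)]:print(u,v,Q[v,u].round(1))
  m=(abs(Q[...,0])<60)&(abs(Q[...,1])<60)&(Q[...,2]>-200)&(Q[...,2]<-20)
  for z in range(-20,-160,-10):
    k=m&(Q[...,2]<z)&(Q[...,2]>z-10);q=Q[k]
    if len(q): print(z,len(q),q.min(0).round(0),q.max(0).round(0))
E
```

```text
wrist
318 410 [ -0.6  -9.1 -95.4]
318 430 [  -0.6  -10.4 -103.5]
318 450 [  -0.6  -10.4 -109.7]
318 470 [  -0.7  -10.  -115. ]
270 410 [ -11.   -16.7 -103.6]
360 410 [  9.5  -9.8 -96.4]
300 405 [ -5.   -9.8 -94.3]
-20 463 [-28. -11. -30.] [ 26.  11. -20.]
-30 993 [-29. -12. -40.] [ 27.  12. -30.]
-40 1157 [-29. -12. -50.] [ 27.  12. -40.]
-50 1575 [-29. -12. -60.] [ 27.  11. -50.]
-60 2151 [-46. -14. -70.] [ 44.   8. -60.]
-70 7508 [-52. -14. -80.] [ 49.  13. -70.]
-80 4883 [-55. -18. -90.] [ 54.  13. -80.]
-90 9788 [ -60.  -18. -100.] [ 59.  14. -90.]
-100 11319 [ -60.  -18. -110.] [  60.   13. -100.]
-110 16404 [ -60.  -21. -120.] [  60.    3. -110.]
-120 4545 [ -60.  -21. -126.] [  60.    0. -120.]
scene
-20 8 [-20. -12. -30.] [ 21.  -1. -23.]
-30 33 [-27. -14. -40.] [ 29.   4. -30.]
-40 38 [-26. -13. -50.] [ 28.   5. -40.]
-50 32 [-27. -12. -60.] [ 29.   2. -50.]
-60 40 [-39. -14. -70.] [ 39.  10. -60.]
-70 104 [-48. -15. -80.] [ 48.  13. -70.]
-80 69 [-51. -18. -90.] [ 50.  13. -80.]
-90 92 [ -56.  -19. -100.] [ 57.  17. -90.]
-100 98 [ -59.  -20. -110.] [  60.    2. -100.]
-110 128 [ -59.  -21. -120.] [  59.    3. -110.]
-120 170 [ -60.  -21. -130.] [  59.   13. -120.]
-130 103 [ -41.  -22. -140.] [  44.    9. -130.]
-140 26 [ -35.  -29. -150.] [  38.   -1. -141.]
-150 78 [ -34.  -39. -160.] [  38.   -2. -150.]
```

Request:
{"api": "arm_command", "payload": {
  "rot": [
    [-0.2,0.2,0],
    [0,0,0],
    [0,0,0],
    [0,0,0],
    [0,0,0]
  ],
  "slide": [
    [-2,-4,0],
    [0,0,0],
    [0,0,-20],
    [0,0,0],
    [0,0,0]
  ],
  "gripper": [50,50,50,50,50]
}}

```text
clock: 3.27
eef_pos: [576.5, 33.8, 150.4]
tool_rot: [-3.141, -0.005, -0.459]
force: [-0.1, -0.9, 0.6]
width: 50.0
```

Request:
{"api": "arm_command", "payload": {
  "rot": [
    [0,0.2,0],
    [0,0,0],
    [0,0,0],
    [0,0,0],
    [0,0,0]
  ],
  "slide": [
    [-1,1,-20],
    [0,0,-20],
    [0,0,-20],
    [0,0,-15],
    [0,0,0]
  ],
  "gripper": [50,50,50,50,50]
}}

```text
clock: 3.68
eef_pos: [578.6, 35.1, 77.3]
tool_rot: [-3.139, -0.007, -0.46]
force: [-0.4, -0.1, 0.1]
width: 50.3
```

```bash
python3 snap.py 4 wrist; python3 meas.py 4 260 170 390 300; python3 - <<'E'
from snap import *
p,d,c,s=load("wrist","4")
cv2.imwrite("pics/w4c.png",cv2.resize(p[160:380,170:470,::-1],None,fx=2.6,fy=2.6,interpolation=cv2.INTER_CUBIC))
E
```

```text
wrist 3.6833 [578.6  35.1  77.3] [-3.1391 -0.0074 -0.4595] [-0.4 -0.1  0.1] 50.3
collar n 1800
((580.1566772460938, 44.94635009765625), (17.380823135375977, 27.274517059326172), 62.461246490478516)
long yaw deg 152.4613Traceback (most recent call last):
  File "meas.py", line 15, in <module>
    q=P[n];t=q[q[:,2]>q[:,2].max()-4];print("nib n",n.sum(),"top",t.mean(0),q[:,2].max(),cv2.minEnclosingCircle(t[:,:2].astype(np.float32)))
                      ~~~~~~~~~~^^
    return umr_maximum(a, axis, None, out, keepdims, initial, where)
ValueError: zero-size array to reduction operation maximum which has no identity
```

View pics/w4c.png

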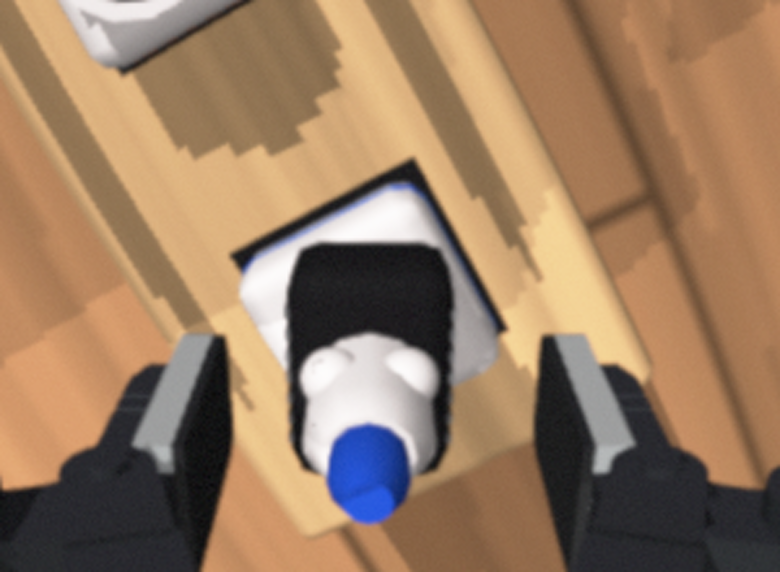

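```bash
python3 - <<'E'
from snap import *
p,d,c,s=load("wrist","4")
vv,uu=np.mgrid[:480,:640];P=dpt(c,uu,vv,d,True);Q=(P-s['eef_pos'])@Rm(s['tool_rot'])
hsv=cv2.cvtColor(p,cv2.COLOR_RGB2HSV)
n=(hsv[...,0]>105)&(hsv[...,0]<130)&(hsv[...,1]>150)&(uu>285)&(uu<340)&(vv>310)&(vv<370)
print(n.sum(),P[n][:,2].max())
t=n&(P[...,2]>P[n][:,2].max()-2.5)
print(cv2.minEnclosingCircle(P[t][:,:2].astype(np.float32)),cv2.minEnclosingCircle(Q[t][:,:2].astype(np.float32)))
col=(abs(P[...,2]-97)<3)&(hsv[...,2]<90)&(uu>270)&(uu<360)&(vv>230)&(vv<345)
r=cv2.minAreaRect(Q[col][:,:2].astype(np.float32));print(r,Q[col][:,:2].min(0),Q[col][:,:2].max(0))
f=(abs(Q[...,0])<32)&(Q[...,2]>-45)&(Q[...,2]<-26)&(abs(Q[...,1])<13)&(abs(Q[...,0])>20)
L=Q[f&(Q[...,0]<0)];Rr=Q[f&(Q[...,0]>0)];print(L[:,0].max(),Rr[:,0].min(),np.percentile(L[:,0],95),np.percentile(Rr[:,0],5),L[:,1].min(),L[:,1].max())
E
```

```text
872 240.61756271357936
((609.224609375, 101.93822479248047), 9.999999747378752e-05) ((-0.9296509027481079, -73.88093566894531), 9.999999747378752e-05)
((-2.868375778198242, 1.9017143249511719), (27.35153579711914, 38.8050651550293), 0.9013122916221619) [-16.63724156 -17.64884758] [10.75897621 21.46389678]
-25.321442920851094 23.7595011007044 -25.545545872327995 24.020691011334716 -11.503418136575332 11.70838550166789
```

Request:
{"api": "arm_command", "payload": {
  "rot": [
    [-0.2,0.4,-0.5],
    [0,0,0],
    [0,0,0],
    [0,0,0]
  ],
  "slide": [
    [-3,-1,-10],
    [-1,0,-8],
    [0,0,0],
    [0,0,0]
  ],
  "gripper": [50,50,50,50]
}}

```text
clock: 4.07
eef_pos: [577.6, 34.5, 62.6]
tool_rot: [3.141, -0.008, -0.47]
force: [0.8, -0.2, 0.1]
width: 49.8
```

Request:
{"api": "arm_command", "payload": {
  "rot": [
    [0.2,0.4,0],
    [0,0.1,0],
    [0,0.1,0],
    [0,0.1,0],
    [0,0.1,0]
  ],
  "slide": [
    [-2,0,-7],
    [-0.5,0,0],
    [-0.5,0,0],
    [-0.5,0,0],
    [-0.5,0,0]
  ],
  "gripper": [50,36,25,20,20]
}}

```text
clock: 4.48
eef_pos: [575.5, 34.7, 56.6]
tool_rot: [3.14, 0.003, -0.47]
force: [1.1, 0.2, -4.6]
width: 26.5
```

Request:
{"api": "arm_command", "payload": {
  "rot": [
    [0,0,-6],
    [0,0,-6],
    [0,0,-6],
    [0,0,-6],
    [0,0,-6]
  ],
  "slide": [
    [0,0,0],
    [0,0,0],
    [0,0,0],
    [0,0,0],
    [0,0,0]
  ],
  "gripper": [20,20,20,20,20]
}}

```text
clock: 4.9
eef_pos: [575.7, 34.6, 56.6]
tool_rot: [3.142, 0.004, -1.014]
force: [0.3, 0.1, -1.4]
width: 27.0
```

```bash
python3 -c "
from cell import telemetry as t;s=t.read_state();print(s['torque'].round(2),s['force'].round(1),s['qpos'].round(2),s['tau'].round(1))"
```

```text
[-0.16 -0.11  0.1 ] [ 0.3  0.1 -1.4] [-0.06  0.73 -0.07  1.85  0.09  0.56 -1.2 ] [  1.2 -55.   -1.1 -12.3   0.3   0.2   0.8]
```

Request:
{"api": "arm_command", "payload": {
  "rot": [
    [0,0,-6.5],
    [0,0,-6.5],
    [0,0,-6.5],
    [0,0,-6.5],
    [0,0,-5]
  ],
  "slide": [
    [0,0,0],
    [0,0,0],
    [0,0,0],
    [0,0,0],
    [0,0,0]
  ],
  "gripper": [20,20,20,20,20]
}}

```text
clock: 5.32
eef_pos: [575.8, 34.4, 56.6]
tool_rot: [-3.141, 0.004, -1.583]
force: [0.5, -0.1, -1.7]
width: 26.7
```

```bash
python3 -c "
from cell import telemetry as t;s=t.read_state();print(s['torque'].round(2),s['force'].round(1),s['qpos'].round(2),s['tau'].round(1))"; python3 snap.py 5 wrist; python3 - <<'E'
from snap import *
p,d,c,s=load("wrist","5")
cv2.imwrite("pics/w5c.png",cv2.resize(p[130:380,170:470,::-1],None,fx=2.4,fy=2.4,interpolation=cv2.INTER_CUBIC))
E
```

```text
[-0.19 -0.1   0.09] [ 0.5 -0.1 -1.7] [-0.15  0.74  0.08  1.85 -0.11  0.56 -1.59] [  0.8 -54.9   1.2 -12.1   0.2   0.1   0.6]
wrist 5.3167 [575.8  34.4  56.6] [-3.1414  0.0037 -1.5827] [ 0.5 -0.1 -1.7] 26.7
```

View pics/w5c.png

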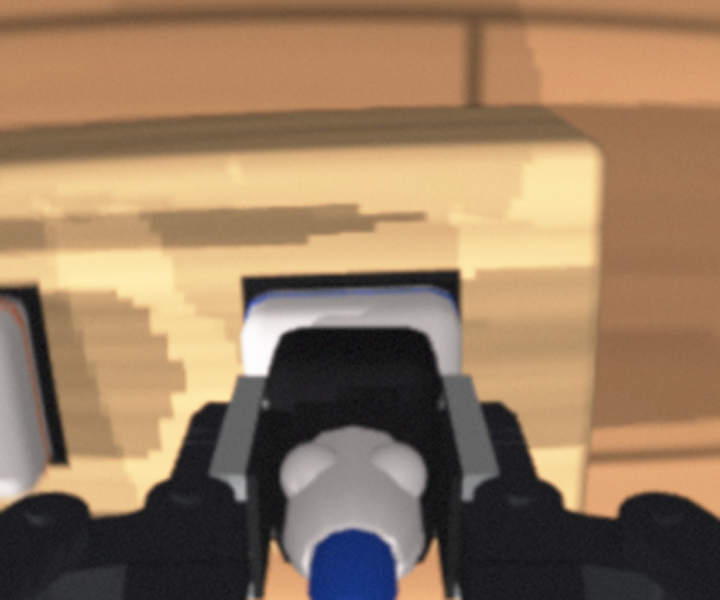

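Request:
{"api": "arm_command", "payload": {
  "rot": [
    [0,0,-4],
    [0,0,-4],
    [0,0,0]
  ],
  "slide": [
    [0,0,0],
    [0,0,0],
    [0,0,0]
  ],
  "gripper": [20,20,20]
}}

```text
clock: 5.62
eef_pos: [577.8, 34.3, 56.8]
tool_rot: [-3.137, 0.0, -1.707]
force: [-25.9, -3.9, -2.7]
width: 26.8
```

```bash
python3 -c "
from cell import telemetry as t;s=t.read_state();print(s['torque'].round(2),s['force'].round(1),s['tau'].round(1))"
```

```text
[-0.65  6.59  2.74] [-25.9  -3.9  -2.7] [ -0.7 -55.9   2.5 -13.   -1.1  -2.3  -1.2]
```

Request:
{"api": "arm_command", "payload": {
  "rot": [
    [0,0,0],
    [0,0,0],
    [0,0,0]
  ],
  "slide": [
    [0,0,0],
    [0,0,0],
    [0,0,0]
  ],
  "gripper": [50,50,50]
}}

```text
clock: 5.87
eef_pos: [576.8, 35.0, 56.6]
tool_rot: [-3.14, 0.001, -1.702]
force: [-1.0, -0.8, -0.3]
width: 50.2
```

Request:
{"api": "arm_command", "payload": {
  "rot": [
    [0,0,0],
    [0,0,0],
    [0,0,0],
    [0,0,0],
    [0,0,0]
  ],
  "slide": [
    [0,0,20],
    [0,0,40],
    [0,0,40],
    [0,0,40],
    [0,0,0]
  ],
  "gripper": [50,55,55,55,55]
}}

```text
clock: 6.28
eef_pos: [572.4, 34.8, 199.9]
tool_rot: [3.134, 0.002, -1.702]
force: [1.3, -0.8, 1.2]
width: 54.9
```

```bash
python3 snap.py 6 wrist; python3 snap.py 6 top
```

```text
wrist 6.2833 [572.4  34.8 199.9] [ 3.1341e+00  1.8000e-03 -1.7018e+00] [ 1.3 -0.8  1.2] 54.9
top 6.3333 [570.7  34.8 197. ] [ 3.1300e+00  1.0000e-03 -1.7017e+00] [0.1 0.3 0.1] 54.9
```

View pics/wrist6.png

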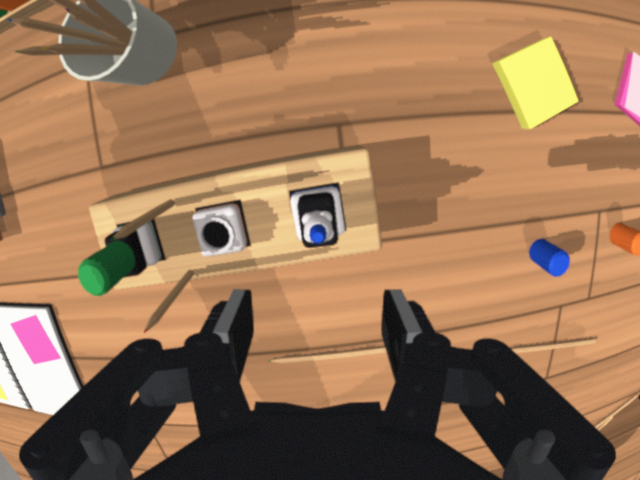

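```bash
python3 meas.py 6 280 175 360 255;python3 - <<'E'
from snap import *
p,d,c,s=load("wrist","6")
vv,uu=np.mgrid[:480,:640];P=dpt(c,uu,vv,d,True)
hsv=cv2.cvtColor(p,cv2.COLOR_RGB2HSV)
n=(hsv[...,0]>105)&(hsv[...,0]<130)&(hsv[...,1]>150)&(uu>520)&(uu<575)&(vv>230)&(vv<280)
q=P[n];print(n.sum(),np.percentile(q,[2,50,98],axis=0).round(1))
t=n&(abs(P[...,2]-48)<3);print(P[t].mean(0),cv2.minEnclosingCircle(P[t][:,:2].astype(np.float32)))
E
```

```text
collar n 811
((575.36767578125, 34.02779006958008), (26.553943634033203, 38.540855407714844), 89.61717987060547)
long yaw deg 179.61719
nib n 235 top [575.39496544  34.15089313 130.49620557] 132.39487745542402 ((574.9535522460938, 34.088279724121094), 5.060251235961914)
barrel ((575.4564208984375, 34.34276580810547), (39.122920989990234, 39.72748565673828), 0.9594898223876953)
907 [[ 474.6 -224.7    4.4]
 [ 489.6 -207.5   39.8]
 [ 499.2 -201.4   49.2]]
[ 486.0009157  -213.78809937   47.7077165 ] ((485.4376220703125, -214.4036865234375), 14.04216194152832)
```

Request:
{"api": "arm_command", "payload": {
  "rot": [
    [0.4,0,0],
    [0,0,0],
    [0,0,0],
    [0,0,0],
    [0,0,0]
  ],
  "slide": [
    [-12,-36,0],
    [-12,-36,0],
    [-12,-36,0],
    [-12,-36,0],
    [-12,-36,0]
  ],
  "gripper": [60,60,60,60,60]
}}

```text
clock: 6.8
eef_pos: [504.5, -135.8, 187.6]
tool_rot: [3.115, 0.017, -1.678]
force: [1.0, -0.8, 0.7]
width: 59.9
```

Request:
{"api": "arm_command", "payload": {
  "rot": [
    [0,0,0],
    [0,0,0],
    [0,0,0],
    [0,0,0],
    [0,0,0]
  ],
  "slide": [
    [-12,-36,-15],
    [-5,-20,-30],
    [0,-5,-30],
    [0,0,-20],
    [0,0,0]
  ],
  "gripper": [60,60,60,60,60]
}}

```text
clock: 7.22
eef_pos: [476.4, -209.4, 84.5]
tool_rot: [3.105, 0.014, -1.695]
force: [-0.5, 0.4, -0.5]
width: 60.1
```

```bash
python3 snap.py 7 wrist
```

```text
wrist 7.2167 [ 476.4 -209.4   84.5] [ 3.1054  0.0138 -1.6951] [-0.5  0.4 -0.5] 60.1
```

View pics/wrist7.png

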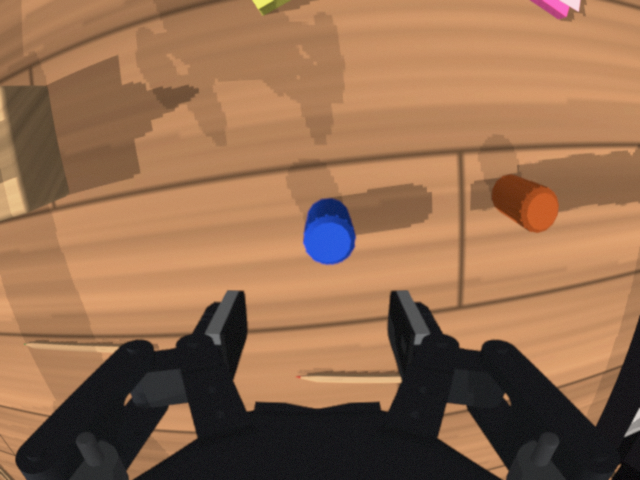

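```bash
cat > lev.py <<'E'
from snap import *
def lev(s,yaw=None):
    r,pp,y=s['tool_rot'];yaw=y if yaw is None else yaw
    return np.degrees((R.from_euler('xyz',[np.pi,0,yaw])*R.from_euler('xyz',[r,pp,y]).inv()).as_rotvec()).round(2)
if __name__=="__main__":
    s=telemetry.read_state();print(s['eef_pos'].round(1),s['tool_rot'].round(3),s['force'].round(1),s['torque'].round(2),round(s['width'],1),"level",lev(s))
E
python3 - <<'E'
from lev import *
p,d,c,s=load("wrist","7")
vv,uu=np.mgrid[:480,:640];P=dpt(c,uu,vv,d,True)
hsv=cv2.cvtColor(p,cv2.COLOR_RGB2HSV)
n=(hsv[...,0]>105)&(hsv[...,0]<130)&(hsv[...,1]>150)&(uu>290)&(uu<370)&(vv>190)&(vv<275)
t=n&(abs(P[...,2]-48)<3);print(P[t].mean(0),cv2.minEnclosingCircle(P[t][:,:2].astype(np.float32)))
print(lev(s))
Q=(P-s['eef_pos'])@Rm(s['tool_rot'])
f=(Q[...,2]>-45)&(Q[...,2]<-28)&(abs(Q[...,1])<13)&(abs(Q[...,0])>24)&(abs(Q[...,0])<40)
L=Q[f&(Q[...,0]<0)];Rr=Q[f&(Q[...,0]>0)];print(np.percentile(L[:,0],95),np.percentile(Rr[:,0],5),L[:,1].min(),L[:,1].max(),L[:,2].max())
E
```

```text
[ 485.18249463 -216.801227     47.70761219] ((484.4781799316406, -216.84091186523438), 14.831579208374023)
[-1.04 -1.96 -0.01]
-29.625149840299972 29.83727849270213 -10.760672026129843 12.386649311586932 -28.002100854166024
```

Request:
{"api": "arm_command", "payload": {
  "rot": [
    [-1.0,-2.0,0],
    [0,0,0],
    [0,0,0],
    [0,0,0],
    [0,0,0]
  ],
  "slide": [
    [8,-6,0],
    [0,0,-20],
    [0,0,-10],
    [0,0,0],
    [0,0,0]
  ],
  "gripper": [60,60,60,60,60]
}}

```text
clock: 7.68
eef_pos: [486.5, -213.0, 56.4]
tool_rot: [-3.139, 0.002, -1.691]
force: [0.9, -0.4, 0.3]
width: 60.0
```

```bash
python3 lev.py; python3 snap.py 8 wrist; cat > cap.py <<'E'
from lev import *
tag=sys.argv[1];u0,v0,u1,v1=map(int,sys.argv[2:6])
p,d,c,s=load("wrist",tag)
vv,uu=np.mgrid[:480,:640];P=dpt(c,uu,vv,d,True)
hsv=cv2.cvtColor(p,cv2.COLOR_RGB2HSV)
n=(hsv[...,0]>105)&(hsv[...,0]<130)&(hsv[...,1]>120)&(uu>=u0)&(uu<u1)&(vv>=v0)&(vv<v1)
t=n&(abs(P[...,2]-48)<3);print(n.sum(),t.sum());print(P[t].mean(0),cv2.minEnclosingCircle(P[t][:,:2].astype(np.float32)))
Q=(P-s['eef_pos'])@Rm(s['tool_rot']);print("tool",cv2.minEnclosingCircle(Q[t][:,:2].astype(np.float32)))
E
python3 cap.py 8 260 180 390 320
```

```text
[ 486.5 -213.    56.4] [-3.139e+00  2.000e-03 -1.691e+00] [ 0.9 -0.4  0.3] [ 0.03  0.   -0.01] 60.0 level [-0.11  0.18  0.  ]
wrist 7.6833 [ 486.5 -213.    56.4] [-3.1387e+00  2.2000e-03 -1.6906e+00] [ 0.9 -0.4  0.3] 60.0
3390 2289
[ 485.41592107 -216.7762856    47.70037128] ((484.5946044921875, -216.6260223388672), 14.816679954528809)
tool ((3.8737587928771973, 1.530006766319275), 14.816354751586914)
```

View pics/wrist8.png

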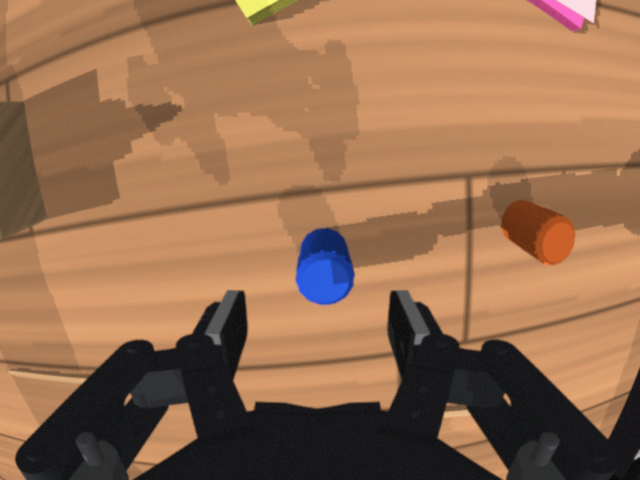

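Request:
{"api": "arm_command", "payload": {
  "rot": [
    [-0.1,0.2,0],
    [0,0,0],
    [0,0,0],
    [0,0,0],
    [0,0,0]
  ],
  "slide": [
    [-1.5,-3.7,0],
    [0,0,-22],
    [0,0,-22],
    [0,0,-8],
    [0,0,0]
  ],
  "gripper": [60,60,60,60,60]
}}

```text
clock: 8.15
eef_pos: [489.7, -218.5, 8.3]
tool_rot: [-3.132, -0.003, -1.689]
force: [-0.6, 0.1, 0.2]
width: 60.0
```

```bash
python3 lev.py
```

```text
[ 489.7 -218.5    8.3] [-3.132e+00 -3.000e-03 -1.689e+00] [-0.6  0.1  0.2] [ 0.1   0.03 -0.02] 60.0 level [ 0.24  0.52 -0.  ]
```

Request:
{"api": "arm_command", "payload": {
  "rot": [
    [0.2,0.5,0],
    [0,0.1,0],
    [0,0.1,0],
    [0,0.1,0]
  ],
  "slide": [
    [-4,1.5,-9],
    [-1,0,-6],
    [0,0,0],
    [0,0,0]
  ],
  "gripper": [60,60,50,50]
}}

```text
clock: 8.48
eef_pos: [485.3, -217.7, -5.6]
tool_rot: [3.138, -0.002, -1.689]
force: [0.1, -0.4, 0.2]
width: 50.0
```

```bash
python3 lev.py
```

```text
[ 485.3 -217.7   -5.6] [ 3.138e+00 -2.000e-03 -1.689e+00] [ 0.1 -0.4  0.2] [ 0.01 -0.02 -0.03] 50.0 level [ 0.09 -0.22  0.  ]
```

Request:
{"api": "arm_command", "payload": {
  "rot": [
    [0.1,-0.2,0],
    [0,0,0],
    [0,0,0],
    [0,0,0],
    [0,0,0]
  ],
  "slide": [
    [-0.5,1,-5],
    [0,0,0],
    [0,0,0],
    [0,0,0],
    [0,0,0]
  ],
  "gripper": [45,36,24,20,20]
}}

```text
clock: 8.9
eef_pos: [486.3, -217.2, -9.2]
tool_rot: [-3.139, -0.001, -1.688]
force: [-0.7, 0.5, -0.7]
width: 28.9
```

```bash
python3 lev.py; python3 snap.py 9 wrist
```

```text
[ 486.3 -217.2   -9.2] [-3.139e+00 -1.000e-03 -1.688e+00] [-0.7  0.5 -0.7] [0.04 0.04 0.04] 28.9 level [ 0.05  0.17 -0.  ]
wrist 8.9 [ 486.3 -217.2   -9.2] [-3.1385e+00 -5.0000e-04 -1.6885e+00] [-0.7  0.5 -0.7] 28.9
```

View pics/wrist9.png

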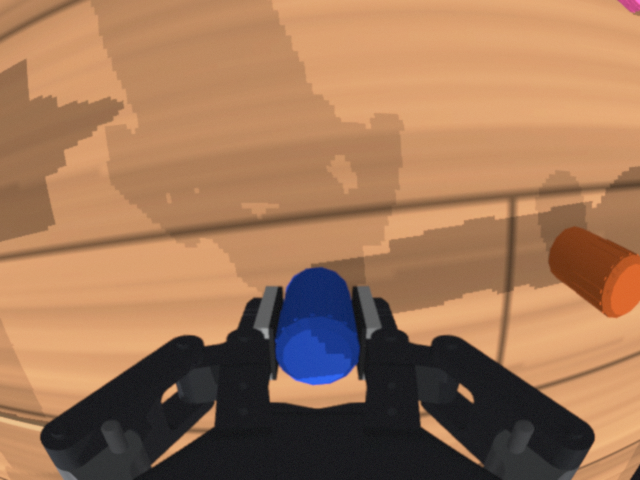

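Cap sits between the pads (about 318,330), gripped at ~29 mm. Measure its position in the tool frame, then lift.

```bash
python3 cap.py 9 270 260 370 390; python3 - <<'E'
from lev import *
p,d,c,s=load("wrist","9")
vv,uu=np.mgrid[:480,:640];P=dpt(c,uu,vv,d,True);Q=(P-s['eef_pos'])@Rm(s['tool_rot'])
f=(Q[...,2]>-45)&(Q[...,2]<-10)&(abs(Q[...,1])<13)&(abs(Q[...,0])>12)&(abs(Q[...,0])<40)
hsv=cv2.cvtColor(p,cv2.COLOR_RGB2HSV)
f&=hsv[...,1]<80
q=Q[f];print(len(q),np.sort(q[:,2])[-60::10],np.median(q[q[:,0]<0][:,0]),np.median(q[q[:,0]>0][:,0]))
E
```

```text
7853 4513
[ 486.77128271 -217.2005986    48.09969467] ((485.4776611328125, -217.31747436523438), 15.706762313842773)
tool ((0.2861909866333008, 0.600419282913208), 15.708487510681152)
1460 [-25.99843903 -25.75249251 -25.54637446 -25.02490543 -22.62397596
 -15.36870363] -19.16234562741132 19.234282342425793
```

Request:
{"api": "arm_command", "payload": {
  "rot": [
    [0,0,0],
    [0,0,0],
    [0,0,0],
    [0,0,0],
    [0,0,0]
  ],
  "slide": [
    [0,0,15],
    [0,0,30],
    [0,0,40],
    [0,0,40],
    [0,0,40]
  ],
  "gripper": [15,15,15,15,15]
}}

```text
clock: 9.37
eef_pos: [478.4, -213.8, 153.0]
tool_rot: [3.125, 0.005, -1.689]
force: [0.8, -1.1, -0.4]
width: 29.2
```

Request:
{"api": "arm_command", "payload": {
  "rot": [
    [0,-0.9,0],
    [0,0,0],
    [0,0,0],
    [0,0,0],
    [0,0,0]
  ],
  "slide": [
    [14,34,8],
    [14,34,8],
    [14,34,8],
    [14,34,0],
    [14,34,0]
  ],
  "gripper": [15,15,15,15,15]
}}

```text
clock: 9.78
eef_pos: [551.9, -51.9, 190.5]
tool_rot: [-3.121, -0.002, -1.711]
force: [0.2, -0.1, -0.6]
width: 29.1
```

```bash
python3 lev.py
```

```text
[551.9 -51.9 190.5] [-3.121e+00 -2.000e-03 -1.711e+00] [ 0.2 -0.1 -0.6] [ 0.01 -0.01 -0.06] 29.1 level [ 0.27  1.13 -0.  ]
```

Request:
{"api": "arm_command", "payload": {
  "rot": [
    [0.2,1.1,0],
    [0,0,0],
    [0,0,0],
    [0,0,0],
    [0,0,0]
  ],
  "slide": [
    [8,30,0],
    [8,30,0],
    [5,18,0],
    [0,0,0],
    [0,0,0]
  ],
  "gripper": [15,15,15,15,15]
}}

```text
clock: 10.2
eef_pos: [575.7, 42.8, 191.1]
tool_rot: [-3.139, 0.005, -1.695]
force: [0.2, -0.9, -0.5]
width: 29.2
```

```bash
python3 lev.py; python3 snap.py 10 wrist
```

```text
[575.7  42.8 191.1] [-3.139  0.005 -1.695] [ 0.2 -0.9 -0.5] [-0.07  0.07 -0.02] 29.2 level [-0.28  0.18  0.  ]
wrist 10.2 [575.7  42.8 191.1] [-3.1391  0.0053 -1.6955] [ 0.2 -0.9 -0.5] 29.2
```

View pics/wrist10.png

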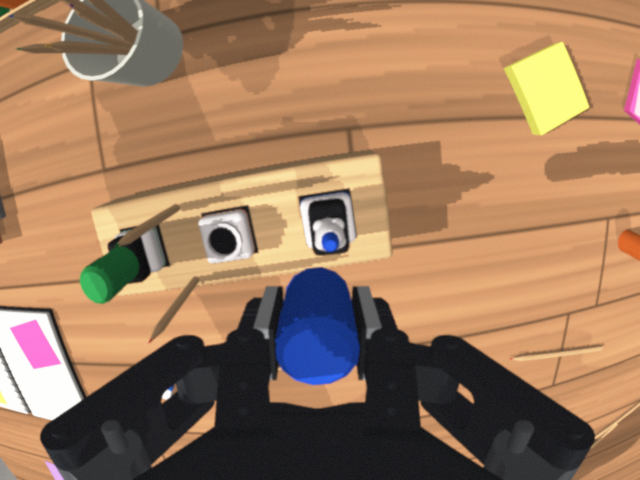

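```bash
python3 meas.py 10 290 180 370 257; cat > capt.py <<'E'
from lev import *
p,d,c,s=load("wrist",sys.argv[1])
vv,uu=np.mgrid[:480,:640];P=dpt(c,uu,vv,d,True);Q=(P-s['eef_pos'])@Rm(s['tool_rot'])
hsv=cv2.cvtColor(p,cv2.COLOR_RGB2HSV)
n=(hsv[...,0]>105)&(hsv[...,0]<130)&(hsv[...,1]>120)&(vv>265)&(vv<390)&(uu>270)&(uu<365)
q=Q[n];z0=np.percentile(q[:,2],1);t=q[q[:,2]<z0+2.5];print("top tool z",z0,t.mean(0),cv2.minEnclosingCircle(t[:,:2].astype(np.float32)))
E
python3 capt.py 9;python3 capt.py 10
```

```text
collar n 801
((575.547607421875, 34.57953643798828), (26.318939208984375, 37.904624938964844), 89.17977142333984)
long yaw deg 179.17978
nib n 244 top [647.86408072  32.86268901 354.48096669] 354.48096668960403 ((647.8640747070312, 32.86268997192383), 9.999999747378752e-05)
barrel ((575.607666015625, 34.43473815917969), (38.34217834472656, 39.808650970458984), 2.084794282913208)
top tool z -59.00503960759795 [  0.08337999  -0.1162791  -58.67780067] ((-0.7127479910850525, -29.138093948364258), 44.09099197387695)
top tool z -58.97008600162613 [  0.09369036  -0.09251842 -58.52335143] ((-1.392728567123413, -29.34807014465332), 43.90673828125)
```

Request:
{"api": "arm_command", "payload": {
  "rot": [
    [-0.2,0.2,0],
    [0,0,0],
    [0,0,0],
    [0,0,0],
    [0,0,0]
  ],
  "slide": [
    [0,-7,-10],
    [0,-1,-20],
    [0,0,-15],
    [0,0,0],
    [0,0,0]
  ],
  "gripper": [15,15,15,15,15]
}}

```text
clock: 10.67
eef_pos: [573.9, 23.5, 143.6]
tool_rot: [3.141, -0.004, -1.707]
force: [-0.2, 0.5, 1.1]
width: 29.5
```

```bash
python3 lev.py
```

```text
[573.9  23.5 143.6] [ 3.141 -0.004 -1.707] [-0.2  0.5  1.1] [ 0.   -0.02  0.05] 29.5 level [ 0.21 -0.08  0.  ]
```

Request:
{"api": "arm_command", "payload": {
  "rot": [
    [0.2,0,0],
    [0,0,0],
    [0,0,0],
    [0,0,0],
    [0,0,0]
  ],
  "slide": [
    [1.5,6,0],
    [0,2,0],
    [0,0,0],
    [0,0,0],
    [0,0,0]
  ],
  "gripper": [15,15,15,15,15]
}}

```text
clock: 11.08
eef_pos: [576.4, 28.6, 145.7]
tool_rot: [-3.14, -0.001, -1.712]
force: [-0.2, 0.6, -0.1]
width: 29.1
```

```bash
python3 lev.py
```

```text
[576.4  28.6 145.7] [-3.140e+00 -1.000e-03 -1.712e+00] [-0.2  0.6 -0.1] [-0.02  0.03 -0.03] 29.1 level [ 0.06  0.06 -0.  ]
```

Request:
{"api": "arm_command", "payload": {
  "rot": [
    [0,0,0],
    [0,0,0],
    [0,0,0],
    [0,0,0]
  ],
  "slide": [
    [-0.5,5,0],
    [0,0,0],
    [0,0,0],
    [0,0,0]
  ],
  "gripper": [15,15,15,15]
}}

```text
clock: 11.42
eef_pos: [576.5, 35.0, 146.8]
tool_rot: [-3.138, 0.0, -1.711]
force: [0.3, 0.8, 0.1]
width: 28.8
```

```bash
python3 lev.py; python3 snap.py 11 wrist scene top; python3 - <<'E'
from snap import *
a=load("wrist","11")[0][130:390,200:440];b=load("scene","11")[0][150:280,230:350];c=load("top","11")[0][190:290,290:400]
o=np.hstack([cv2.resize(x,(266,300),interpolation=cv2.INTER_CUBIC) for x in(a,b,c)]);cv2.imwrite("pics/m11.png",o[:,:,::-1])
E
```

```text
[576.5  35.  146.8] [-3.138  0.    -1.711] [0.3 0.8 0.1] [ 0.06 -0.03  0.03] 28.8 level [0.03 0.18 0.  ]
wrist 11.4167 [576.5  35.  146.8] [-3.1383  0.     -1.7107] [0.3 0.8 0.1] 28.8
scene 11.4667 [576.5  34.8 146.8] [-3.1383e+00 -1.0000e-04 -1.7108e+00] [-0.3 -0.1  0.7] 29.5
top 11.5167 [576.5  34.7 146.7] [-3.1383e+00 -2.0000e-04 -1.7110e+00] [ 0.2  0.4 -0.9] 29.3
```

View pics/m11.png

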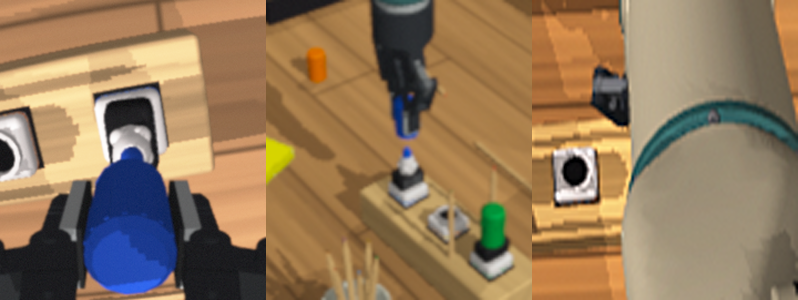

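```bash
python3 meas.py 11 290 190 370 280 2>/dev/null; python3 capt.py 11; python3 - <<'E'
from snap import *
p,d,c,s=load("scene","11")
vv,uu=np.mgrid[:480,:640];hsv=cv2.cvtColor(p,cv2.COLOR_RGB2HSV)
m=(hsv[...,0]>105)&(hsv[...,0]<130)&(hsv[...,1]>120)&(uu>270)&(uu<320)&(vv>180)&(vv<230)
n,l,st,ce=cv2.connectedComponentsWithStats(m.astype(np.uint8));print(st,ce)
e=s['eef_pos']
print("exp cap ctr",proj(c,[e[0],e[1],e[2]+10+24]),"exp nib ctr",proj(c,[575.5,34.5,125]))
E
```

```text
collar n 1043
((576.5430908203125, 33.983306884765625), (26.736757278442383, 36.7746696472168), 89.24646759033203)
long yaw deg 179.24646
nib n 591 top [648.504972    24.83624144 310.2073868 ] 310.20738679967207 ((648.5049438476562, 24.836240768432617), 9.999999747378752e-05)
barrel ((575.4432983398438, 33.78800964355469), (39.61520004272461, 39.956275939941406), 89.53569793701172)
top tool z -58.968886435269845 [  0.1265982   -0.25283612 -58.74697543] ((-0.8628129959106445, -29.070465087890625), 44.16144943237305)
[[     0      0    640    480 307114]
 [   288    191      9     19     70]
 [   293    191      3      3      6]
 [   292    214      3      4     10]] [[319.50806867 239.51077124]
 [290.05714286 199.68571429]
 [294.16666667 192.16666667]
 [293.         215.8       ]]
exp cap ctr [292.23016739 200.56124837] exp nib ctr [292.98214374 216.09907445]
```

Request:
{"api": "arm_command", "payload": {
  "rot": [
    [0,0.2,0],
    [0,0,0],
    [0,0,0],
    [0,0,0],
    [0,0,0]
  ],
  "slide": [
    [-1,-0.4,-5],
    [0,0,-6],
    [0,0,-6],
    [0,0,0],
    [0,0,0]
  ],
  "gripper": [15,15,15,15,15]
}}

```text
clock: 11.98
eef_pos: [574.9, 33.5, 127.3]
tool_rot: [3.14, -0.001, -1.712]
force: [0.7, 1.1, 0.2]
width: 28.9
```

```bash
python3 lev.py
```

```text
[574.9  33.5 127.3] [ 3.140e+00 -1.000e-03 -1.712e+00] [0.7 1.1 0.2] [ 0.01 -0.04  0.04] 28.9 level [ 0.07 -0.11  0.  ]
```

Mouth ≈ 136 mm, just above the nib. Fine-centre, then look once more with the wrist/scene cameras while descending.

Request:
{"api": "arm_command", "payload": {
  "rot": [
    [0.1,-0.1,0],
    [0,0,0],
    [0,0,0],
    [0,0,0],
    [0,0,0]
  ],
  "slide": [
    [0.6,0.9,0],
    [0,0,-4],
    [0,0,-4],
    [0,0,-3],
    [0,0,0]
  ],
  "gripper": [15,15,15,15,15]
}}

```text
clock: 12.4
eef_pos: [575.6, 34.5, 115.0]
tool_rot: [3.141, 0.001, -1.712]
force: [0.7, 0.7, -0.9]
width: 29.0
```

```bash
python3 lev.py
```

```text
[575.6  34.5 115. ] [ 3.141e+00  1.000e-03 -1.712e+00] [ 0.7  0.7 -0.9] [ 0.04  0.02 -0.  ] 29.0 level [-0.05 -0.01 -0.  ]
```

Request:
{"api": "arm_command", "payload": {
  "rot": [
    [0,0,0],
    [0,0,0],
    [0,0,0],
    [0,0,0],
    [0,0,0]
  ],
  "slide": [
    [0,0,-3],
    [0,0,-3],
    [0,0,-3],
    [0,0,-2],
    [0,0,0]
  ],
  "gripper": [15,15,15,15,15]
}}

```text
clock: 12.82
eef_pos: [575.6, 34.5, 102.7]
tool_rot: [3.141, 0.001, -1.712]
force: [-0.8, -0.9, -0.9]
width: 29.4
```

```bash
python3 lev.py
```

```text
[575.6  34.5 102.7] [ 3.141e+00  1.000e-03 -1.712e+00] [-0.8 -0.9 -0.9] [ 0.01 -0.   -0.02] 29.4 level [-0.04 -0.01 -0.  ]
```

Request:
{"api": "arm_command", "payload": {
  "rot": [
    [0,0,0],
    [0,0,0],
    [0,0,0]
  ],
  "slide": [
    [0,0,-3],
    [0,0,-3],
    [0,0,-2]
  ],
  "gripper": [15,15,15]
}}

```text
clock: 13.07
eef_pos: [577.0, 34.1, 95.9]
tool_rot: [-3.139, 0.001, -1.712]
force: [-2.6, 0.2, 5.4]
width: 29.0
```

```bash
python3 lev.py
```

```text
[577.   34.1  95.9] [-3.139e+00  1.000e-03 -1.712e+00] [-2.6  0.2  5.4] [-0.06  0.49 -0.01] 29.0 level [-0.04  0.17  0.  ]
```

Lip has met the bumps (5.4 N). Keep pressing, trimming x.

Request:
{"api": "arm_command", "payload": {
  "rot": [
    [0,0.1,0],
    [0,0,0],
    [0,0,0]
  ],
  "slide": [
    [-0.5,0,-4],
    [0,0,-4],
    [0,0,-3]
  ],
  "gripper": [15,15,15]
}}

```text
clock: 13.32
eef_pos: [577.0, 34.1, 86.8]
tool_rot: [-3.139, 0.002, -1.712]
force: [-9.1, -0.7, 42.9]
width: 29.2
```

```bash
python3 lev.py
```

```text
[577.   34.1  86.8] [-3.139e+00  2.000e-03 -1.712e+00] [-9.1 -0.7 42.9] [0.05 2.29 0.01] 29.2 level [-0.07  0.14  0.  ]
```

Request:
{"api": "arm_command", "payload": {
  "rot": [
    [0,0,0],
    [0,0,0]
  ],
  "slide": [
    [-0.4,0,-2],
    [0,0,-2]
  ],
  "gripper": [15,15]
}}

```text
clock: 13.48
eef_pos: [576.8, 34.1, 87.1]
tool_rot: [-3.138, 0.003, -1.713]
force: [-5.4, 0.2, 19.0]
width: 29.1
```

```bash
python3 lev.py; python3 snap.py 12 wrist scene;python3 lev.py; python3 - <<'E'
from snap import *
a=load("wrist","12")[0][130:390,200:440];b=load("scene","12")[0][150:280,230:350]
o=np.hstack([cv2.resize(x,(398,450),interpolation=cv2.INTER_CUBIC) for x in(a,b)]);cv2.imwrite("pics/m12.png",o[:,:,::-1])
p,d,c,s=load("wrist","12")
vv,uu=np.mgrid[:480,:640];P=dpt(c,uu,vv,d,True)
hsv=cv2.cvtColor(p,cv2.COLOR_RGB2HSV)
n=(hsv[...,0]>105)&(hsv[...,0]<130)&(hsv[...,1]>120)&(vv>265)&(vv<390)&(uu>270)&(uu<365)
print(np.percentile(P[n][:,2],[50,90,98]))
E
python3 capt.py 12; python3 meas.py 12 280 180 370 300 2>/dev/null
```

```text
[576.8  34.1  87.1] [-3.138e+00  3.000e-03 -1.713e+00] [-5.4  0.2 19. ] [-0.04  1.32  0.01] 29.1 level [-0.14  0.21  0.  ]
wrist 13.4833 [576.8  34.1  87.1] [-3.1383e+00  2.9000e-03 -1.7127e+00] [-5.4  0.2 19. ] 29.1
scene 13.5333 [576.8  34.1  87.1] [-3.1382e+00  3.0000e-03 -1.7128e+00] [-6.2 -0.4 20.3] 29.2
[576.8  34.   87.1] [-3.138e+00  3.000e-03 -1.713e+00] [-6.1 -0.6 20.6] [-0.05  1.33 -0.03] 28.9 level [-0.14  0.21  0.  ]
[142.97218883 145.35898517 145.92710132]
top tool z -59.06379684762132 [  0.07832727  -0.13432414 -58.77787634] ((-0.7002798318862915, -29.18592643737793), 44.05281066894531)
collar n 1023
((588.3285522460938, 33.691165924072266), (27.040464401245117, 13.690576553344727), 85.48890686035156)
long yaw deg 85.488815
nib n 1530 top [648.74589496  23.33110731 250.5234762 ] 250.52347620148697 ((648.7459106445312, 23.33110809326172), 9.999999747378752e-05)
barrel ((579.9530639648438, 32.902217864990234), (40.05698013305664, 33.05500793457031), 81.44364929199219)
```

View pics/m12.png

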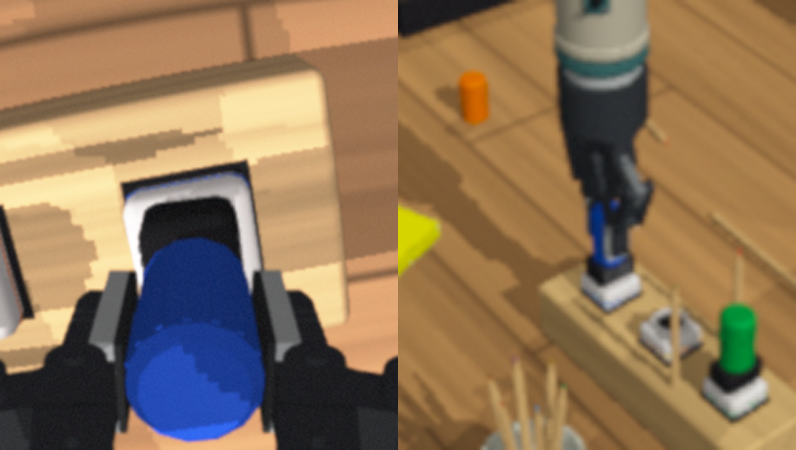

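```bash
python3 -c "
from cell import ctrl
print(ctrl.finish_job())"; python3 lev.py
```

```text
the job is handed in; nothing more can be done
None
the job is handed in; nothing more can be done
```

I turned the nib collar clockwise to its stop, then fetched the blue cap, put it over the nib and pressed it past the click onto the collar. I handed the job in at about 13.6 s with the gripper still on the cap. It reports no verdict, so the results below are my own last checks.

**Last checks:**
- **Cap height:** its top measured about 145.4 mm; fully home is 145 mm.
- **Cap position:** the tool was about 1.5 mm off the marker's axis and less than 0.3° from vertical, and the cap had not slipped in the grip.
- **Press and grip:** a steady push of about 20 N downward, with about 6 N of side force (in x). The grip held at 29 mm.
- **Collar:** its long side looked in line with the barrel. The measured direction was about 2–3° past the rack's axis, which is within measurement error. It had also hit its stop at 2.7 N m while I was turning it.
- **Nib:** I saw no contact force while lowering the cap until its lip met the snap bumps.
- **Other items:** the orange cap was still standing upright in the last picture. I did not re-measure it or the other items; I gripped only the collar and the blue cap.

**Disagreement:** the cameras showed the fingertips about 21 mm behind the reported tool position. I set all heights from the cameras, and they proved right on contact.

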